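Open the latched lid of a drill jig

ROBOT

A 6-joint arm with a two-finger parallel gripper is mounted at the origin on the work surface. World frame = base frame: x ahead of the robot, y to its left, z up, the work surface at z = 0. Lengths are in m, angles in rad, forces in N, time in s.
With the tool pointing down it reaches from about 0.375 to 0.9 m from the base axis. Payload 3.1 kg.
Tool frame: the origin (TCP) lies on the centre line of the jaws, within the pads' length; the fingertips stand 19 mm ahead of it and the grasp point (between the pads) is the TCP; z points along the fingers, y is the line along which they close (so a half turn about z gives the same grasp; the last joint's range is limited). The gripper opens to 85 mm and grips with 20 to 120 N. Pads are 22 mm wide; open, the fingers measure 114 mm over their backs; the gripper's body (76 mm by 85 mm) begins 54 mm behind the grasp point. The pads swing forward as they close: fully open they stand 13 mm farther back than shut.
Start: joints at [-0.178, 0.527, 1.433, -0, 1.181, -0.178], TCP at [0.625, 0, 0.212] pointing down, gripper open.
Joint ranges: [-3.08, 3.08], [-0.75, 2.2], [0.22, 2.44], [-1.43, 4.57], [0, 2.65], [-2.85, 2.85]. Speed limits (rad/s): [2.79, 2.79, 3.14, 3.14, 3.14, 3.14].

INTERFACE

Orientations are given as a unit quaternion [x, y, z, w].
In Python, from station import manip, cams, sign_off gives the robot as it stands.
- The arm moves only by the tool carry_out, never from a script. Its argument "targets" is a list that holds one entry, the list of rows, each a list of 7 numbers: the shift along the tool's x, y, z in cm, then the turn, a rotation vector about the tool's x, y, z in degrees, then the finger opening in cm, from 0 to 8.54. A call has 1 to 12 rows; each row is the pose to reach, as a shift and turn from the pose commanded when the call began, along the tool's axes at that moment; what a row does not reach only later rows make up. A row lasts 1/12 s, in which the tool goes at most 41.7 mm and 7.16 degrees, less where a joint would pass 70% of its speed; a pose out of reach is approached as far as the arm can. A call with a gripper value outside its range is refused whole. The fingers move at their own pace and stop on an object; "force" is the grip in N (left out, the last holds). Time passes only in rows, so rows that repeat a pose let the fingers close. It gives the time, the measured TCP pose, the force, the opening and the grip force at its end, in the units of the state.
- manip.sense(): the state, without advancing time (a new reading comes with each control period).
- cams.snapshot(name): name is "scene" or "side" or "wrist"; returns the picture (400x640x3 uint8, red, green, blue); there is no depth.
- cams.camera_info(name): a dict with "K" (3x3 intrinsics, pixels), "T" (4x4, takes a point from camera to world coordinates). Camera axes: x right, y down, z forward; pixel columns grow to the right and rows downward; lengths in m; the calibration is good to about 2 mm. A picture is of the moment at which its call begins: read the wrist's pose just before it. camera_info takes no time and is no camera call; for the wrist camera it gives the pose at the moment of the call.
- sign_off(): hands the job in; it is judged then, once.
The state is a dict: "t": time; "q": joint angles; "qd": joint speeds; "tau": joint torques, N m; "tcp_pos": TCP position; "tool_rot": TCP orientation; "force": force on the tool from outside, world axes, zero at the start; "ft_torque": the same for the moment, N m; "finger_gap": opening from 0.0 (shut) to 1.0 (fully open); "gripper_force": force on a finger pad.
Only numpy, scipy, OpenCV 4.12 (cv2) and the standard library are available. Lean on these libraries where they do the work, as an engineer would, in place of code of your own. Each camera call takes 0.05 s, during which the arm holds its last target. There are 200 camera calls.

TASK

Open the drill jig on the bench so that the drilled part can be taken out: first lift the blue block out of the latch lever's way and stand it upright in the wooden tray, then swing the latch lever round until it is completely clear of the lid, and last swing the lid up and right back past upright and leave it open. Leave the oil bottle, the steel cup and the brass offcut standing where they are.

Things in the scene. Friction and masses are not known exactly. Their poses are not given: they have to be found in the camera images.
- jig: Drill jig fixed to the bench. Origin: underside of its base plate, below the centre of the box. In its frame the base plate spans x -165 to 90, y -140 to 95 mm and is 15 mm thick; the box (120 in x by 150 in y) stands on it at the origin, rim 55 mm up; a green post (26 mm square, top 61 mm up) below the latch pivot stands in front of the box. x points from the latch to the hinge side.
- lid (a joint): Angle of the green lid (120 x 150 x 10 mm, top face 65 mm above the bench when shut, 0.3 kg) about its hinge at the jig's +x edge: 0 shut, grows as its front edge rises, 1.57 upright, 1.85 at its stop. The hinge is stiff: the lid stays where it is left. While the latch's nose is over it, the lid cannot open.
- lid_hinge (a point): Point on the lid's hinge axis, 60 mm above the bench; the axis runs along the jig's y.
- lid_knob (a point): Centre of the yellow knob of the lid: a cylinder 22 mm in diameter and 24 mm long, its axis along the jig's y, on a 9 mm thick stalk 45 mm in front of the lid's front edge; 165 mm from the hinge axis towards the jig's -x and 55 mm to its +y side; free below down to the base plate (15 mm).
- latch (a joint): Angle of the steel latch lever, a level bar 16 mm wide, 10 mm thick (66 to 76 mm above the bench) on an upright pivot. At 0 its nose (40 mm long) lies over the lid and its handle points to the jig's -x. It grows anticlockwise seen from above (handle to the jig's -y); the nose is clear of the lid from 1.2, the stop is at 1.65. It stays where it is left.
- latch_pivot (a point): Point on the latch's upright pivot axis, 66 mm above the bench; in the jig's frame at x -82, y -30 mm, 22 mm in front of the lid's front edge.
- latch_pin (a point): Middle of the latch's red handle pin: upright, 16 mm in diameter, from 76 to 111 mm above the bench, this point 94 mm up; 70 mm from the pivot.
- block: Loose blue block, 30 (x) x 45 (y) x 100 (z) mm, about 0.35 kg, standing on end on the base plate where the latch's handle must pass. Origin: centre of its underside.
- tray: Open wooden tray fixed to the bench, outside 170 (x) x 130 (y) x 45 mm high, walls and floor 8 mm thick. Origin: centre of its underside.
- bin: Red plastic bin of the same size as the tray, fixed, with steel offcuts in it: not the place for the block. Origin: centre of its underside.
- oil: Green oil bottle with a black cap, 54 mm in diameter, 160 mm tall, standing; origin: centre of its underside. To be left alone.
- cup: Steel cup, 68 mm in diameter, 90 mm tall, standing; origin: centre of its underside. To be left alone.
- offcut: Brass round offcut, 34 mm in diameter, 70 mm tall, standing; origin: centre of its underside. To be left alone.
There are look-alikes about, which are no part of the job. Of the things like the block, leave any that is pink; of the rest the smaller one is meant.

How it is judged:
By the outcome, as a careful person would: the job done as asked, in the order asked, and still so for the second after the job is handed in, with the robot touching nothing.
It also fails if it takes over 72 s, if anything falls off the work surface, if the arm or the gripper's body presses on something with over 40 N, if the wrist force passes 120 N, or if a joint passes its speed limit or range.

## Working session

There is one attempt and no reset: what is moved stays moved. The work goes in short steps, Python scripts to look and compute and a tool call to move; the robot and the scene stay as the last step left them, time stands still between calls to the robot, and variables do not carry over. Pictures are saved under pics/ and viewed, at most 14 in all, crops included, and the job is handed in when it is done.

Besides the shell and the picture viewer there is one more tool, called after "Request:" as a command line: name --argument value ..., lists and objects as JSON in quotes. carry_out: Moves the arm, as the interface text tells. Its arguments: {"type":"object","properties":{"targets":{"type":"array"},"force":{"type":"number"}},"required":["targets"]}

```bash
mkdir -p pics; python3 - <<'E'
from station import manip, cams
import cv2,numpy as np
for n in("scene","side"):
    i=cams.camera_info(n);print(n,np.round(i["K"],1).tolist(),np.round(i["T"],4).tolist())
    cv2.imwrite(f"pics/{n}0.png",cams.snapshot(n)[:,:,::-1])
s=manip.sense();print(s)
E
```

```text
scene [[517.1, 0.0, 323.7], [0.0, 517.1, 207.4], [0.0, 0.0, 1.0]] [[0.658, 0.4317, -0.617, 1.316], [0.753, -0.3792, 0.5377, -0.6687], [-0.0018, -0.8184, -0.5746, 0.8304], [0.0, 0.0, 0.0, 1.0]]
side [[424.1, 0.0, 317.9], [0.0, 424.1, 199.7], [0.0, 0.0, 1.0]] [[0.9535, -0.1482, 0.2623, 0.2666], [-0.3009, -0.5141, 0.8032, -0.8906], [0.0158, -0.8448, -0.5348, 0.6612], [0.0, 0.0, 0.0, 1.0]]
{'t': 0.1, 'q': array([-1.78504951e-01,  5.28395400e-01,  1.43377067e+00, -1.09857257e-05,
        1.18140663e+00, -1.78465023e-01]), 'qd': array([ 0.00120087, -0.00284071, -0.00259577, -0.00065342,  0.00098998,
        0.00244805]), 'tau': array([ 4.33945943e-04, -4.43301880e+01, -1.78587180e+01, -2.04061280e-04,
        3.88642526e-03,  1.10165692e-05]), 'tcp_pos': array([6.24318218e-01, 1.46116437e-04, 2.11118989e-01]), 'tool_rot': array([ 7.07119073e-01,  7.07093796e-01, -5.68816821e-04, -8.10320105e-04]), 'force': array([-0.00115286,  0.40558054, -0.40999621]), 'ft_torque': array([-0.00423862,  0.0014436 , -0.03118689]), 'gripper_force': 0.0, 'finger_gap': 1.002257657723243}
```

View pics/scene0.png

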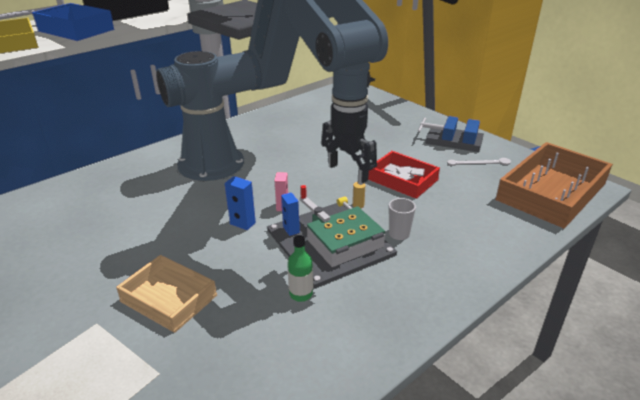

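View pics/side0.png

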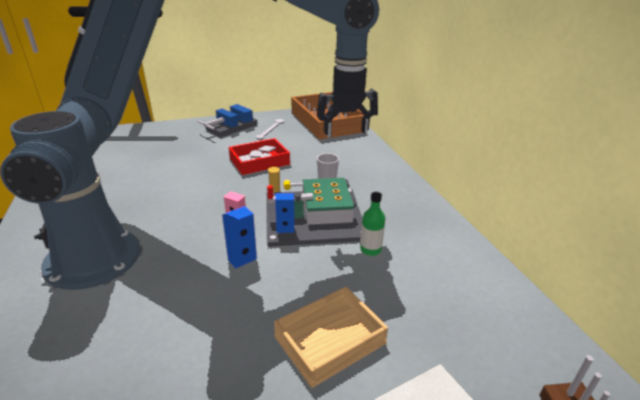

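The scene view shows the jig's lid at about (345,229), the small blue block at (290,215), the larger look-alike at (240,203) and the pink one at (281,192). It also shows the tray at (167,292), the bin at (403,173), the bottle at (300,270), the cup at (400,218), the offcut at (358,195), the red pin at (303,190) and the yellow knob at (343,201). In the side view the block is at (286,213), the lid at (328,192), the tray at (330,335) and the pin at (270,192). I'll enlarge both.

```bash
python3 - <<'E'
import cv2,numpy as np
def crop(f,x,y,w,h,s,o):
    im=cv2.imread(f)[y:y+h,x:x+w]; im=cv2.resize(im,None,fx=s,fy=s,interpolation=cv2.INTER_CUBIC)
    for k in range((-x)%20,w,20):
        cv2.line(im,(int((k+.5)*s),0),(int((k+.5)*s),6),(255,255,255),1);cv2.putText(im,str(x+k),(int((k+.5)*s)-10,16),0,.35,(255,255,255),1)
    for k in range((-y)%20,h,20):
        cv2.line(im,(0,int((k+.5)*s)),(6,int((k+.5)*s)),(255,255,255),1);cv2.putText(im,str(y+k),(8,int((k+.5)*s)+4),0,.35,(255,255,255),1)
    cv2.imwrite(o,im)
crop("pics/scene0.png",262,165,155,120,5,"pics/sc_c.png")
crop("pics/side0.png",220,145,175,120,4.5,"pics/si_c.png")
E
```

```text
(no output)
```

View pics/sc_c.png

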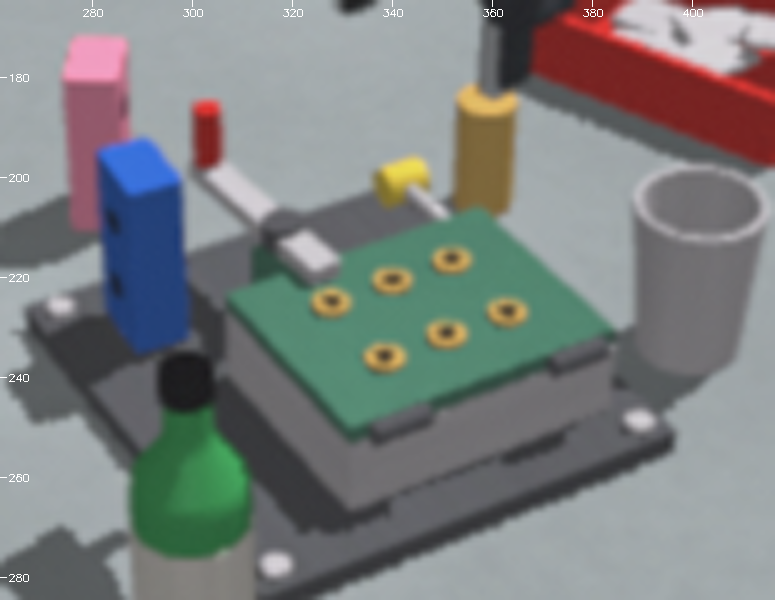

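View pics/si_c.png

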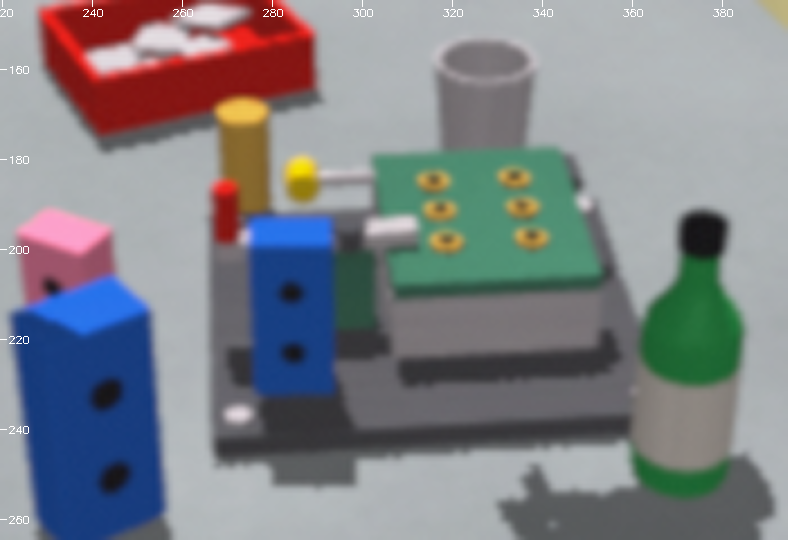

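Scene crop: lid top corners at (307,225), (358,206), (385,231) and (332,252). Side crop: the same corners at (307,208), (303,179), (347,178) and (354,206). The block top is about (290,197) in scene and (285,196) in side, the pin top (303,186)/(270,186) and the knob (343,201)/(287,184). Next I triangulate.

```bash
cat > h.py <<'E'
from station import manip, cams
import numpy as np, cv2
from scipy.spatial.transform import Rotation as R
from scipy.optimize import least_squares
C={n:cams.camera_info(n) for n in("scene","side")}
def P(n,i=None):
    i=i or C[n]; return i["K"]@np.linalg.inv(i["T"])[:3]
def proj(n,X):
    h=np.c_[np.atleast_2d(X),np.ones(len(np.atleast_2d(X)))]@P(n).T; return h[:,:2]/h[:,2:]
def tri(a,b):
    X=cv2.triangulatePoints(P("scene"),P("side"),np.float64(a).reshape(-1,2).T,np.float64(b).reshape(-1,2).T); return (X[:3]/X[3]).T
def rz(y): return R.from_euler("z",y).as_matrix()
def fit(model,obs,x0):
    "model points (N,3), obs {cam: [(index,u,v)]} -> x,y,z,yaw"
    def f(p):
        X=model@rz(p[3]).T+p[:3]
        return np.concatenate([(proj(n,X[[o[0] for o in l]])-np.array([o[1:] for o in l])).ravel() for n,l in obs.items()])
    r=least_squares(f,x0,loss="soft_l1"); return r.x,np.sqrt(np.mean(f(r.x)**2))
E
python3 - <<'E'
from h import *
np.set_printoptions(precision=4,suppress=True)
sc=lambda x,y:(261.6+x/5,164.6+y/5); si=lambda x,y:(219.6+x/4.5,144.6+y/4.5)
pts=dict(lidFN=((228,300),(392,287)),lidFF=((480,207),(373,155)),lidBF=((615,330),(572,148)),lidBN=((350,437),(603,275)),
 pin=((206,107),(225,187)),knob=((403,182),(302,178)),oilTop=((185,360),(703,220)),cup=((700,203),(485,60)),off=((487,100),(242,110)),pink=((95,58),(65,230)))
for k,(a,b) in pts.items(): print(k,tri(sc(*a),si(*b))[0])
print("big",tri((240,180),(238,213))[0])
lid=np.array([[-.06,-.075,.065],[-.06,.075,.065],[.06,.075,.065],[.06,-.075,.065]])
o={"scene":[(i,*sc(*pts[k][0])) for i,k in enumerate(("lidFN","lidFF","lidBF","lidBN"))],"side":[(i,*si(*pts[k][1])) for i,k in enumerate(("lidFN","lidFF","lidBF","lidBN"))]}
p,e=fit(lid,o,[.6,0,0,0]);print("jig",p,e)
for n,q in dict(knob=(-.105,.055,.06),pin=(-.152,-.03,.111),pivot=(-.082,-.03,.066)).items(): print(n,rz(p[3])@q+p[:3])
bx,by=.015,.0225
B=np.array([[-bx,-by,.1],[bx,-by,.1],[bx,by,.1],[-bx,by,.1],[-bx,-by,0],[bx,-by,0],[bx,by,0]])
# scene: camera looks from +x,-y side: left corner (97,152)=-x-y
o={"scene":[(0,*sc(97,152)),(3,*sc(148,138)),(2,*sc(182,178)),(1,*sc(135,194)),(5,*sc(143,352)),(6,*sc(188,338))],
"side":[(0,*si(248,243)),(1,*si(335,245)),(2,*si(333,216)),(3,*si(258,216)),(4,*si(252,393)),(5,*si(333,395))]}
for y0 in(0,):
  p,e=fit(B,o,[.5,-.05,.015,y0]);print("block",p,e)
  print(tri(sc(140,165),si(293,230)))
T=np.array([[-.085,-.065,.045],[.085,-.065,.045],[.085,.065,.045],[-.085,.065,.045]])
a=[(118,291),(173,320),(216,290),(162,258)];b=[(275,332),(313,372),(387,327),(347,291)]
X=tri(a,b);print(X,np.linalg.norm(np.diff(X[[0,1,2,3,0]],axis=0),axis=1))
E
```

```text
lidFN [ 0.5198 -0.0282  0.0635]
lidFF [0.5488 0.1163 0.0672]
lidBF [0.6707 0.0874 0.071 ]
lidBN [ 0.6382 -0.0532  0.0649]
pin [0.4372 0.0265 0.1127]
knob [0.5007 0.107  0.0628]
oilTop [ 0.6447 -0.153   0.163 ]
cup [0.643  0.177  0.0912]
off [0.4812 0.1875 0.0711]
pink [0.3462 0.0236 0.1015]
big [ 0.3393 -0.0987  0.1342]
jig [ 0.5938  0.0314  0.0015 -0.1983] 0.7548141442726382
knob [0.5017 0.106  0.0615]
pin [0.4389 0.0319 0.1125]
pivot [0.5075 0.0182 0.0675]
block [ 0.4636 -0.0317  0.0163 -0.1621] 2.746335174516929
[[ 0.4615 -0.0353  0.1168]]
[[ 0.3777 -0.4422  0.0467]
 [ 0.4324 -0.3761 -0.0983]
 [ 0.5709 -0.3476  0.0353]
 [ 0.4854 -0.3882  0.1319]] [0.1685 0.1945 0.1353 0.1476]
```

```bash
python3 - <<'E'
from h import *
np.set_printoptions(precision=4,suppress=True)
sc=lambda x,y:(261.6+x/5,164.6+y/5); si=lambda x,y:(219.6+x/4.5,144.6+y/4.5)
bx,by=.0225,.015
B=np.array([[-bx,-by,.1],[bx,-by,.1],[bx,by,.1],[-bx,by,.1],[-bx,-by,0],[bx,-by,0],[bx,by,0]])
o={"scene":[(0,*sc(97,152)),(3,*sc(148,138)),(2,*sc(182,178)),(1,*sc(135,194)),(5,*sc(143,352)),(6,*sc(188,338))],
"side":[(0,*si(248,243)),(1,*si(335,245)),(2,*si(333,216)),(3,*si(258,216)),(4,*si(252,393)),(5,*si(333,395))]}
p,e=fit(B,o,[.46,-.03,.015,0]);print("block(45 along x')",p,e)
T=np.array([[-.085,-.065,.045],[.085,-.065,.045],[.085,.065,.045],[-.085,.065,.045]])
a=[(118,291),(173,320),(216,290),(162,258)];b=[(313,372),(387,327),(347,291),(275,332)]
X=tri(a,b);print(X,np.linalg.norm(np.diff(X[[0,1,2,3,0]],axis=0),axis=1), X.mean(0))
s=manip.sense();print(R.from_quat(s["tool_rot"]).as_matrix())
E
```

```text
block(45 along x') [ 0.4609 -0.0342  0.017  -0.2716] 0.6896505876515316
[[ 0.4034 -0.4677  0.0353]
 [ 0.5623 -0.4187  0.0387]
 [ 0.53   -0.2991  0.0245]
 [ 0.3603 -0.3469  0.0255]] [0.1663 0.1247 0.1763 0.1287] [ 0.464  -0.3831  0.031 ]
[[ 0.      1.     -0.002 ]
 [ 1.     -0.      0.0003]
 [ 0.0003 -0.002  -1.    ]]
```

Request:
carry_out --targets '[[[-0.7,-3.3,0,0,0,3,7],[-1.4,-6.6,0,0,0,6,7],[-2.1,-9.9,0,0,0,9,7],[-2.7,-13,0,0,0,12,7],[-3.2,-15.4,0,0,0,15,7],[-3.4,-16.4,0,0,0,15.5,7],[-3.4,-16.4,0,0,0,15.5,7],[-3.4,-16.4,0,0,0,15.5,7]]]' --force 50

```text
t: 0.77
tcp_pos: [0.4622, -0.0343, 0.2124]
tool_rot: [0.796, 0.605, 0.001, 0.001]
force: [-0.5, 0.2, -0.3]
finger_gap: 0.82
gripper_force: 0.0
```

```bash
python3 - <<'E'
from h import *
np.set_printoptions(precision=4,suppress=True)
i=cams.camera_info("wrist");im=cams.snapshot("wrist");s=manip.sense();print(s["tcp_pos"],s["q"])
d=im.copy()
def dr(M,p,c):
    X=M@rz(p[3]).T+p[:3];h=np.c_[X,np.ones(len(X))]@P("",i).T;h=h[:,:2]/h[:,2:]
    for u in h: cv2.circle(d,tuple(int(v) for v in np.round(u)),3,c,1)
    print(np.round(h).tolist())
dr(np.array([[-.0225,-.015,.1],[.0225,-.015,.1],[.0225,.015,.1],[-.0225,.015,.1]]),[.4609,-.0342,.0155,-.2716],(255,255,0))
J=[.5938,.0314,0,-.1983]
dr(np.array([[-.06,-.075,.065],[-.06,.075,.065],[-.152,-.03,.111],[-.082,-.03,.076],[-.105,.055,.06],[-.165,-.14,.015]]),J,(255,0,255))
cv2.imwrite("pics/w1.png",d[:,:,::-1])
E
```

```text
[ 0.463  -0.0344  0.2124] [-0.3157  0.3106  1.8236  0.0004  1.0045 -0.046 ]
[[288.0, 207.0], [345.0, 208.0], [346.0, 170.0], [287.0, 170.0]]
[[380.0, 152.0], [376.0, -44.0], [263.0, 112.0], [354.0, 102.0], [319.0, -8.0], [277.0, 208.0]]
```

View pics/w1.png

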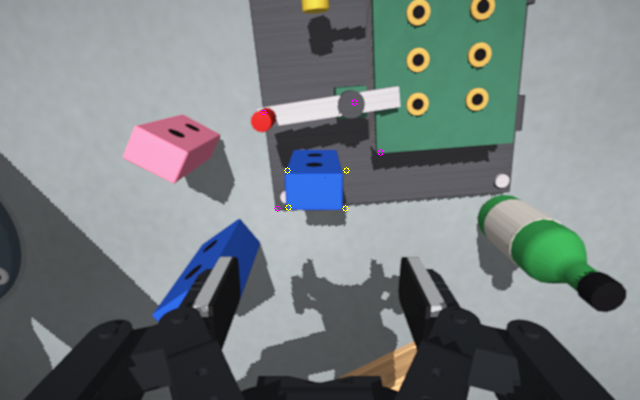

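The wrist view confirms the block: its top face is at (287..345, 170..208), on the predicted corners. The jig corner (380,152) fits too. The pin's top is at (262,120), about 6 mm from the prediction for latch 0, so the latch is slightly turned. I'll descend and grip.

Request:
carry_out --targets '[[[0,0,3,0,0,0,7],[0,0,6,0,0,0,7],[0,0,9,0,0,0,7],[0,0,11.5,0,0,0,7],[0,0,12.2,0,0,0,7],[0,0,12.2,0,0,0,3.5],[0,0,12.2,0,0,0,3.5],[0,0,12.2,0,0,0,3.5],[0,0,12.2,0,0,0,3.5],[0,0,12.2,0,0,0,3.5],[0,0,12.2,0,0,0,3.5],[0,0,12.2,0,0,0,3.5]]]' --force 50

```text
t: 1.82
tcp_pos: [0.4615, -0.0341, 0.0907]
tool_rot: [0.796, 0.605, 0.001, 0.001]
force: [-0.6, 0.5, 0.8]
finger_gap: 0.501
gripper_force: 51.6
```

Request:
carry_out --targets '[[[0,0,-1,0,0,0,3.5],[0,0,-3,0,0,0,3.5],[0,0,-6,0,0,0,3.5],[0,0,-9,0,0,0,3.5],[0,0,-11.5,0,0,0,3.5],[-1,0.3,-12,0,0,0,3.5],[-4,1.2,-12,0,0,0,3.5],[-7.5,2.2,-12,0,0,0,3.5],[-11,3.2,-12,0,0,0,3.5],[-14.5,4.2,-12,0,0,0,3.5],[-18,5.2,-12,0,0,0,3.5],[-21.5,6.2,-12,0,0,0,3.5]]]'

```text
t: 2.82
tcp_pos: [0.4619, -0.2596, 0.2086]
tool_rot: [0.796, 0.605, -0.0, -0.001]
force: [1.1, 0.2, -3.2]
finger_gap: 0.497
gripper_force: 51.8
```

Request:
carry_out --targets '[[[-3,0.9,0,0,0,0,3.5],[-6,1.7,0,0,0,0,3.5],[-9,2.5,0,0,0,0,3.5],[-11,3.1,0,0,0,0,3.5],[-12.1,3.4,0,0,0,0,3.5],[-12.1,3.4,0,0,0,0,3.5],[-12.1,3.4,0,0,0,0,3.5]]]'

```text
t: 3.4
tcp_pos: [0.4627, -0.3825, 0.2087]
tool_rot: [0.796, 0.605, 0.0, -0.002]
force: [-1.1, -0.4, -2.8]
finger_gap: 0.496
gripper_force: 51.8
```

```bash
python3 - <<'E'
from h import *
s=manip.sense();print(s["t"],s["tcp_pos"],s["finger_gap"],s["force"])
a=cams.snapshot("scene")[150:350,80:340];b=cams.snapshot("side")[200:400,230:490]
cv2.imwrite("pics/t1.png",cv2.resize(np.hstack([a,b]),None,fx=1.53,fy=1.53,interpolation=cv2.INTER_CUBIC)[:,:,::-1])
E
```

```text
3.4 [ 0.46267748 -0.38246136  0.2086601 ] 0.4958370661730031 [-1.14914269 -0.37625409 -2.8407408 ]
```

View pics/t1.png

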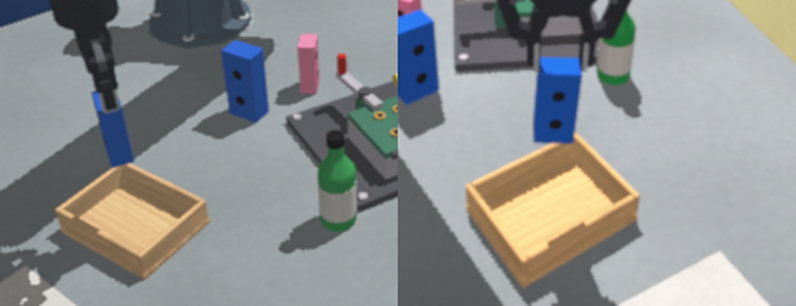

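The picture shows the block held upright at (112,128) in the left pane, above the tray. The tray's rim corners are about (57,210), (122,166), (207,203) and (143,255) there, and (467,188), (574,137), (638,196) and (525,262) in the side pane.

```bash
python3 - <<'E'
from h import *
np.set_printoptions(precision=4,suppress=True)
a=np.array([(57,210),(143,256),(207,203),(122,166)])/1.53+[80,150];b=np.array([(525,262),(638,196),(574,137),(467,188)])/1.53-[260,0]+[230,200]
X=tri(a,b);print(X,X.mean(0))
T=np.array([[-.085,-.065,.045],[.085,-.065,.045],[.085,.065,.045],[-.085,.065,.045]])
print(fit(T,{"scene":[(k,*a[k]) for k in range(4)],"side":[(k,*b[k]) for k in range(4)]},[.46,-.38,0,.3]))
E
```

```text
[[ 0.4018 -0.468   0.0428]
 [ 0.5602 -0.4177  0.0405]
 [ 0.5231 -0.297   0.0355]
 [ 0.3658 -0.3497  0.0378]] [ 0.4627 -0.3831  0.0392]
(array([ 0.4626, -0.3823, -0.0056,  0.3024]), np.float64(1.4419887390981745))
```

Tray centre (0.463, -0.383), right under the block.

Request:
carry_out --targets '[[[0,0,3,0,0,0,3.5],[0,0,6,0,0,0,3.5],[0,0,9,0,0,0,3.5],[0,0,11,0,0,0,3.5],[0,0,11.6,0,0,0,3.5],[0,0,12,0,0,0,3.5],[0,0,12.2,0,0,0,3.5],[0,0,12.3,0,0,0,3.5],[0,0,12.3,0,0,0,3.5]]]'

```text
t: 4.25
tcp_pos: [0.4645, -0.384, 0.0884]
tool_rot: [0.796, 0.605, 0.0, 0.001]
force: [0.8, -0.4, -3.6]
finger_gap: 0.503
gripper_force: 51.8
```

Request:
carry_out --targets '[[[0,0,0.1,0,0,0,3.5],[0,0,0.2,0,0,0,3.5],[0,0,0.3,0,0,0,3.5],[0,0,0.4,0,0,0,3.5],[0,0,0.4,0,0,0,3.5]]]'

```text
t: 4.67
tcp_pos: [0.4638, -0.3838, 0.0838]
tool_rot: [0.796, 0.605, -0.0, 0.0]
force: [-0.5, 0.1, 1.2]
finger_gap: 0.5
gripper_force: 52.5
```

Contact made (the weight has come off). Releasing and rising.

Request:
carry_out --targets '[[[0,0,0,0,0,0,5.5],[0,0,0,0,0,0,6.5],[0,0,0,0,0,0,6.5],[0,0,0,0,0,0,6.5],[0,0,-1,0,0,0,6.5],[0,0,-3,0,0,0,6.5],[0,0,-6,0,0,0,6.5],[0,0,-9.5,0,0,0,6.5],[0,0,-12.5,0,0,0,6.5],[0,0,-13,0,0,0,6.5],[0,0,-13,0,0,0,6.5],[0,0,-13,0,0,0,6.5]]]'

```text
t: 5.67
tcp_pos: [0.4635, -0.3831, 0.2133]
tool_rot: [0.796, 0.605, -0.0, 0.0]
force: [-0.3, -0.6, -0.1]
finger_gap: 0.761
gripper_force: 0.0
```

```bash
python3 - <<'E'
from h import *
np.set_printoptions(precision=4,suppress=True)
s=manip.sense();print(s["t"],s["tcp_pos"])
a=cams.snapshot("scene")[150:350,80:340];b=cams.snapshot("side")[200:400,230:490]
cv2.imwrite("pics/t2.png",cv2.resize(np.hstack([a,b]),None,fx=1.53,fy=1.53,interpolation=cv2.INTER_CUBIC)[:,:,::-1])
# latch geometry
J=np.array([.5938,.0314]);y=-.1983
pv=J+(rz(y)@[-.082,-.03,0])[:2]
pin=np.array([.4372,.0265]);v=pin-pv;print("latch now",np.arctan2(*v[::-1])-y-np.pi, np.linalg.norm(v))
for t in (.0,.3,.6,.9,1.2,1.4,1.5,1.6): print(t,pv+.07*np.array([np.cos(y+np.pi+t),np.sin(y+np.pi+t)]))
E
```

```text
5.6667 [ 0.4635 -0.3831  0.2133]
latch now 0.07996193621127068 0.07079197792280881
0.0 [0.4389 0.0319]
0.3 [0.4379 0.011 ]
0.6 [ 0.4431 -0.0092]
0.9 [ 0.454 -0.027]
1.2 [ 0.4698 -0.0408]
1.4 [ 0.4822 -0.0471]
1.5 [ 0.4889 -0.0493]
1.6 [ 0.4957 -0.0509]
```

View pics/t2.png

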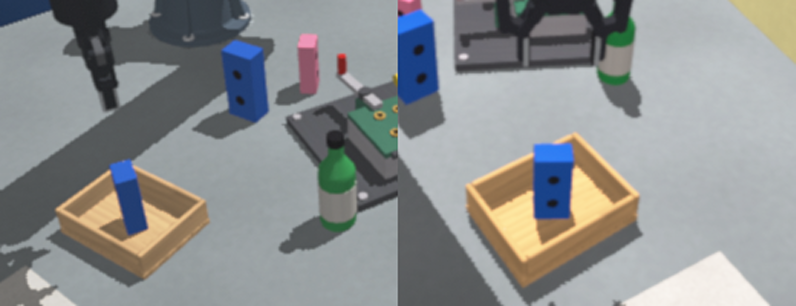

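The block stands upright in the tray, at (128,198) in the left pane and (552,180) in the side pane. Now to the latch pin, with the jaws turned to close along the pin's direction of travel.

Request:
carry_out --targets '[[[3,-1,0,0,0,6.5,5],[6.5,-2.3,0,0,0,13,5],[10,-3.5,0,0,0,20,5],[13.5,-4.7,0,0,0,27,5],[17,-5.9,0,0,0,34,5],[20.5,-7.1,0,0,0,41,5],[24,-8.3,0,0,0,48,5],[27.5,-9.5,0,0,0,55,5],[31,-10.8,0,0,0,62,5],[34.5,-12,0,0,0,69,5],[37.5,-13,0,0,0,76,5],[38.8,-13.5,0,0,0,81.3,5]]]'

```text
t: 6.77
tcp_pos: [0.435, 0.0298, 0.2115]
tool_rot: [0.999, -0.054, -0.002, -0.001]
force: [0.8, 0.1, -0.3]
finger_gap: 0.585
gripper_force: 0.0
```

Request:
carry_out --targets '[[[0,0,0,0,0,0,5],[0,0,0,0,0,0,5],[0,0,0,0,0,0,5]]]'

```text
t: 7.02
tcp_pos: [0.4371, 0.0261, 0.2123]
tool_rot: [0.999, -0.051, -0.001, 0.0]
force: [-0.4, -0.1, -0.5]
finger_gap: 0.587
gripper_force: 0.0
```

```bash
python3 - <<'E'
from h import *
np.set_printoptions(precision=4,suppress=True)
i=cams.camera_info("wrist");im=cams.snapshot("wrist");s=manip.sense();print(s["t"],s["tcp_pos"],np.degrees(R.from_quat(s["tool_rot"]).as_euler("ZYX")))
hsv=cv2.cvtColor(im,cv2.COLOR_RGB2HSV)
m=((hsv[...,0]<6)|(hsv[...,0]>174))&(hsv[...,1]>170)&(hsv[...,2]>60)
n,l,st,c=cv2.connectedComponentsWithStats(m.astype(np.uint8));print([(st[k].tolist()) for k in range(1,n) if st[k][4]>40])
X=np.array([[.4372,.0265,.111],[.4372,.0265,.076]]);h=np.c_[X,[1,1]]@P("",i).T;print(h[:,:2]/h[:,2:])
# red in scene & side for pin top too
d=im.copy();cv2.imwrite("pics/w2.png",d[:,:,::-1])
E
```

```text
7.0667 [0.4373 0.0257 0.2124] [ -5.9692   0.063  179.9832]
[[0, 71, 79, 176, 6202], [310, 174, 17, 26, 372]]
[[317.0803 188.3482]
 [317.2567 176.6016]]
```

View pics/w2.png

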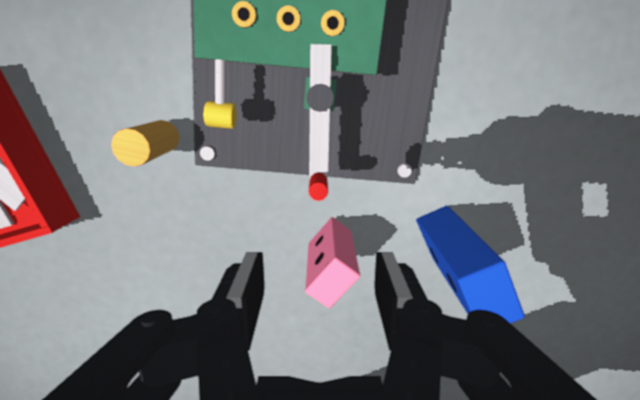

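The pin's top is at (318,190), within 2 px of the prediction, and nothing lies under the fingers. Descending and gripping lightly.

Request:
carry_out --targets '[[[0,0,3,0,0,0,5],[0,0,6,0,0,0,5],[0,0,9,0,0,0,5],[0,0,11,0,0,0,5],[0,0,11.3,0,0,0,5],[0,0,11.3,0,0,0,0.8],[0,0,11.3,0,0,0,0.8],[0,0,11.3,0,0,0,0.8],[0,0,11.3,0,0,0,0.8],[0,0,11.3,0,0,0,0.8],[0,0,11.3,0,0,0,0.8],[0,0,11.3,0,0,0,0.8]]]' --force 30

```text
t: 8.07
tcp_pos: [0.4376, 0.0266, 0.1006]
tool_rot: [0.999, -0.052, 0.001, 0.0]
force: [-1.0, -0.0, 0.2]
finger_gap: 0.091
gripper_force: 0.0
```

```bash
python3 - <<'E'
from h import *
np.set_printoptions(precision=3,suppress=True)
s=manip.sense();print(s["t"],s["tcp_pos"],s["finger_gap"],s["force"],s["gripper_force"])
# arc: rows in the tool frame, from latch 0.08 by dt
p0=np.array([.4372,.0265]);c=np.array([.5075,.0182]);M=R.from_quat(s["tool_rot"]).as_matrix()
for k in range(0,86,4):
    t=np.radians(k);d=c+(rz(t)[:2,:2]@(p0-c))-p0
    print(k,100*(M.T@[*d,0])[:2],-k)
E
```

```text
8.0667 [0.438 0.027 0.101] 0.0913989839961761 [-1.047 -0.021  0.15 ] 0.0
0 [0. 0.] 0
4 [0.011 0.494] -4
8 [0.056 0.986] -8
12 [0.136 1.474] -12
16 [0.249 1.955] -16
20 [0.396 2.426] -20
24 [0.575 2.887] -24
28 [0.786 3.334] -28
32 [1.027 3.765] -32
36 [1.298 4.178] -36
40 [1.597 4.571] -40
44 [1.923 4.943] -44
48 [2.274 5.29 ] -48
52 [2.648 5.613] -52
56 [3.044 5.909] -56
60 [3.46  6.176] -60
64 [3.893 6.413] -64
68 [4.342 6.62 ] -68
72 [4.804 6.795] -72
76 [5.277 6.937] -76
80 [5.759 7.046] -80
84 [6.247 7.122] -84
```

The gap fell to 7.8 mm without force, so the 16 mm pin is not between the pads. I'll look.

```bash
python3 - <<'E'
from h import *
np.set_printoptions(precision=4,suppress=True)
i=cams.camera_info("wrist")
a=cams.snapshot("wrist");b=cams.snapshot("side")[150:250,220:380];c=cams.snapshot("scene")[140:240,250:410]
a=cv2.resize(a[150:400,120:520],None,fx=1.5,fy=1.5);z=np.hstack([cv2.resize(b,(400,225)),cv2.resize(c,(400,225))])[:,:800]
a=np.pad(a,((0,0),(0,200),(0,0)));cv2.imwrite("pics/g1.png",np.vstack([a,z])[:,:,::-1])
X=np.array([[.4372,.0265,.111],[.4372,.0265,.076]]);h=np.c_[X,[1,1]]@P("",i).T;print(h[:,:2]/h[:,2:])
E
```

```text
[[317.1101 257.4038]
 [317.3865 228.3888]]
```

View pics/g1.png

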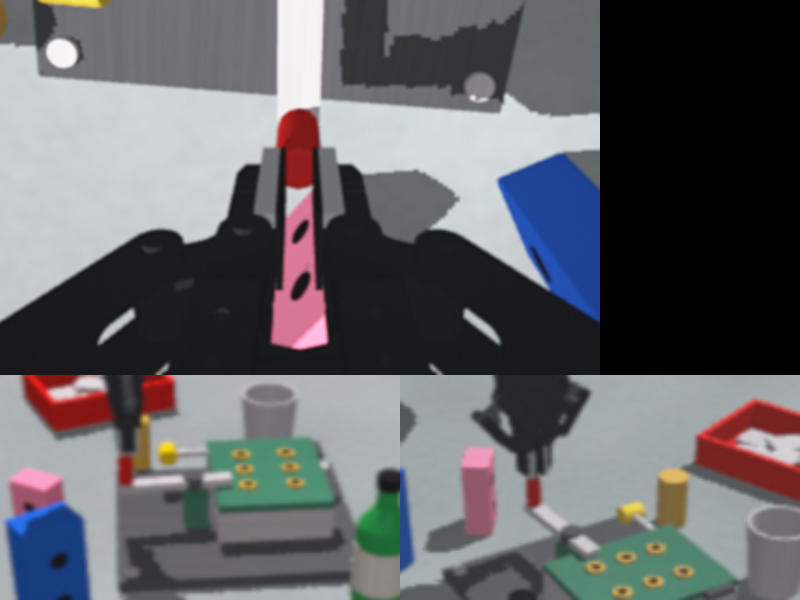

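The tips at (299,148) in the wrist pane seem to hide the pin's top, and the side panes show them just above the pin. I'll work out the real fingertip height.

```bash
python3 - <<'E'
from h import *
np.set_printoptions(precision=4,suppress=True)
print("tip",tri((303.0,185.6),(270.6,185.4)))
i=cams.camera_info("wrist");s=manip.sense();M=R.from_quat(s["tool_rot"]).as_matrix();print(s["tcp_pos"],i["T"][:3,3])
for x in(-.011,.011):
  for d in(-.01,0,.01,.019):
    X=s["tcp_pos"]+M@[x,.004,d];h=P("",i)@[*X,1];print(x,d,h[:2]/h[2])
im=cams.snapshot("wrist");cv2.imwrite("pics/g2.png",cv2.resize(im[200:330,250:390],None,fx=5,fy=4.5,interpolation=cv2.INTER_CUBIC)[:,:,::-1])
E
```

```text
tip [[0.4395 0.0253 0.1154]]
[0.4374 0.0266 0.1002] [0.518  0.0173 0.2624]
-0.011 -0.01 [324.9563 276.1794]
-0.011 0 [324.6389 265.9883]
-0.011 0.01 [324.3528 256.8024]
-0.011 0.019 [324.1184 249.2767]
0.011 -0.01 [325.2635 235.5386]
0.011 0 [324.917  227.1371]
0.011 0.01 [324.606  219.5951]
0.011 0.019 [324.3521 213.4382]
```

View pics/g2.png

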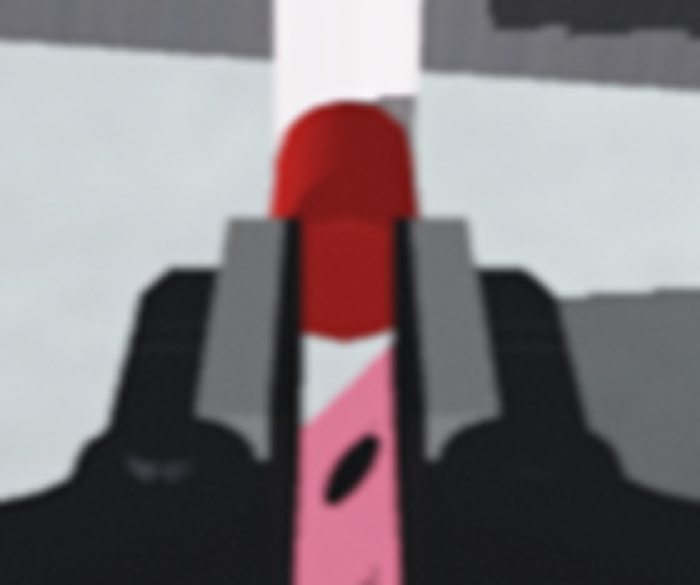

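The pads' tips show at row 249, where the stated 19 mm would put them near row 213. So the real tips stand some 15–24 mm above the measured TCP, not 19 mm below it. I'll open and go 3 cm lower, then close again.

Request:
carry_out --targets '[[[0,0,0,0,0,0,5],[0,0,0,0,0,0,5],[0,0,0,0,0,0,5],[0,0,0,0,0,0,5],[0,0,1,0,0,0,5],[0,0,2,0,0,0,5],[0,0,2.8,0,0,0,5],[0,0,3,0,0,0,5],[0,0,3,0,0,0,5]]]'

```text
t: 9.02
tcp_pos: [0.4368, 0.0266, 0.0694]
tool_rot: [0.999, -0.052, -0.001, -0.0]
force: [-0.4, 0.4, 0.2]
finger_gap: 0.585
gripper_force: 0.0
```

Request:
carry_out --targets '[[[0,0,0,0,0,0,0.8],[0,0,0,0,0,0,0.8],[0,0,0,0,0,0,0.8],[0,0,0,0,0,0,0.8],[0,0,0,0,0,0,0.8],[0,0,0,0,0,0,0.8],[0,0,0,0,0,0,0.8]]]'

```text
t: 9.6
tcp_pos: [0.4375, 0.0265, 0.0704]
tool_rot: [0.999, -0.052, 0.0, 0.0]
force: [-0.6, 0.3, 5.3]
finger_gap: 0.173
gripper_force: 29.5
```

Gripped this time (gap 14.7 mm, 29.5 N). Swinging the latch along its arc, turning the tool with it.

Request:
carry_out --targets '[[[0.01,0.49,-0.2,0,0,-4,0.8],[0.06,0.99,-0.2,0,0,-8,0.8],[0.14,1.47,-0.2,0,0,-12,0.8],[0.25,1.96,-0.2,0,0,-16,0.8],[0.4,2.43,-0.2,0,0,-20,0.8],[0.58,2.89,-0.2,0,0,-24,0.8],[0.79,3.33,-0.2,0,0,-28,0.8],[1.03,3.77,-0.2,0,0,-32,0.8],[1.3,4.18,-0.2,0,0,-36,0.8],[1.6,4.57,-0.2,0,0,-40,0.8],[1.92,4.94,-0.2,0,0,-44,0.8],[2.27,5.29,-0.2,0,0,-48,0.8]]]'

```text
t: 10.6
tcp_pos: [0.4548, -0.0267, 0.0707]
tool_rot: [0.933, 0.359, 0.001, -0.001]
force: [4.5, 10.4, -11.4]
finger_gap: 0.167
gripper_force: 31.6
```

Request:
carry_out --targets '[[[0.01,0.49,0.1,0,0,-4,0.8],[0.06,0.99,0.1,0,0,-8,0.8],[0.14,1.47,0.1,0,0,-12,0.8],[0.25,1.96,0.1,0,0,-16,0.8],[0.4,2.43,0.1,0,0,-20,0.8],[0.58,2.89,0.1,0,0,-24,0.8],[0.79,3.33,0.1,0,0,-28,0.8],[1.03,3.77,0.1,0,0,-32,0.8],[1.16,3.98,0.1,0,0,-34,0.8],[1.16,3.98,0.1,0,0,-34,0.8]]]'

```text
t: 11.43
tcp_pos: [0.4882, -0.0464, 0.0704]
tool_rot: [0.788, 0.615, 0.001, -0.003]
force: [2.3, 12.4, 0.7]
finger_gap: 0.167
gripper_force: 32.8
```

Pin at (0.488,-0.046), which puts the latch near 1.48. Releasing and rising straight up.

Request:
carry_out --targets '[[[0,0,0,0,0,0,3.5],[0,0,0,0,0,0,3.5],[0,0,0,0,0,0,3.5],[0,0,0,0,0,0,3.5],[0,0,-2,0,0,0,3.5],[0,0,-5,0,0,0,3.5],[0,0,-8.5,0,0,0,3.5],[0,0,-11,0,0,0,3.5],[0,0,-12,0,0,0,3.5],[0,0,-12,0,0,0,3.5],[0,0,-12,0,0,0,3.5]]]'

```text
t: 12.35
tcp_pos: [0.4896, -0.0506, 0.1914]
tool_rot: [0.788, 0.615, 0.0, 0.001]
force: [-0.2, 0.5, -0.1]
finger_gap: 0.414
gripper_force: 0.0
```

```bash
python3 - <<'E'
from h import *
np.set_printoptions(precision=3,suppress=True)
s=manip.sense();M=R.from_quat(s["tool_rot"]).as_matrix();print(s["t"],s["tcp_pos"],s["q"],M)
yaw=np.degrees(np.arctan2(M[1,1],M[0,1]));print("yaw",yaw,"turn",yaw+101.4)
k=np.array([.5012,.1065,.19]);print(100*M.T@(k-s["tcp_pos"]))
hsv=lambda im:cv2.cvtColor(im,cv2.COLOR_RGB2HSV)
c={}
for n,roi in(("scene",(150,260,250,400)),("side",(140,240,230,370))):
    h=hsv(cams.snapshot(n));
    for nm,m in(("yel",(h[...,0]>25)&(h[...,0]<35)&(h[...,1]>180)&(h[...,2]>80)),("red",((h[...,0]<6)|(h[...,0]>174))&(h[...,1]>170)&(h[...,2]>60))):
        mm=np.zeros_like(m);a,b,x,z=roi;mm[a:b,x:z]=m[a:b,x:z]
        nn,l,st,ce=cv2.connectedComponentsWithStats(mm.astype(np.uint8));print(n,nm,[(st[q].tolist(),ce[q].round(1).tolist()) for q in range(1,nn) if st[q][4]>8])
E
```

```text
12.35 [ 0.49  -0.051  0.191] [-0.33   0.379  1.783 -0.     0.978 -0.085] [[ 0.243  0.97   0.001]
 [ 0.97  -0.243 -0.001]
 [-0.     0.001 -1.   ]]
yaw -14.034163333236222 turn 87.36583666676378
[15.52  -2.686  0.129]
scene yel []
scene red [([369, 152, 31, 39, 642], [385.5, 171.1]), ([291, 206, 4, 12, 42], [292.7, 211.1])]
side yel [([285, 181, 4, 3, 12], [286.5, 182.0])]
side red [([230, 140, 57, 34, 1012], [257.1, 157.2]), ([295, 197, 6, 14, 70], [297.7, 203.8])]
```

Request:
carry_out --targets '[[[0.5,-0.1,0,0,0,7,5],[1.5,-0.3,0,0,0,14,5],[3,-0.5,0,0,0,21,5],[4.5,-0.8,0,0,0,28,5],[6,-1,0,0,0,35,5],[7.5,-1.3,0,0,0,42,5],[9,-1.6,0,0,0,49,5],[10.5,-1.8,0,0,0,56,5],[12,-2.1,0,0,0,63,5],[13.5,-2.3,0,0,0,70,5],[14.8,-2.6,0,0,0,77,5],[15.5,-2.7,0,0,0,84,5]]]'

```text
t: 13.45
tcp_pos: [0.4996, 0.108, 0.1892]
tool_rot: [0.997, -0.072, -0.002, -0.0]
force: [0.1, 0.2, -0.1]
finger_gap: 0.587
gripper_force: 0.0
```

Request:
carry_out --targets '[[[0,0,0,0,0,3.4,5],[0,0,0,0,0,3.4,5],[0,0,0,0,0,3.4,5]]]'

```text
t: 13.7
tcp_pos: [0.5, 0.1067, 0.1896]
tool_rot: [0.995, -0.098, -0.002, 0.0]
force: [-0.4, -0.5, -0.4]
finger_gap: 0.585
gripper_force: 0.0
```

```bash
python3 - <<'E'
from h import *
np.set_printoptions(precision=4,suppress=True)
i=cams.camera_info("wrist");im=cams.snapshot("wrist");s=manip.sense();M=R.from_quat(s["tool_rot"]).as_matrix();print(s["t"],s["tcp_pos"],np.degrees(np.arctan2(M[1,1],M[0,1])),s["q"])
p=tri((292.9,211.3),(297.7,203.6))[0];v=p[:2]-[.5075,.0182];print("pin",p,"latch",(np.arctan2(v[1],v[0])+.1983-np.pi)%(2*np.pi))
d=im.copy()
for x in((.5012,.1065,.061),(.5075,.0182,.076),(.5198,-.0282,.065),(.5488,.1163,.065)):
    h=P("",i)@[*x,1];u=h[:2]/h[2];print(u);cv2.circle(d,tuple(int(q) for q in np.round(u)),3,(255,0,255),1)
cv2.imwrite("pics/w3.png",d[:,:,::-1])
E
```

```text
13.75 [0.5002 0.1065 0.1899] -101.32875511648973 [-0.0089  0.4071  1.7368 -0.0001  1.0002  1.7596]
pin [ 0.4904 -0.0486  0.097 ] latch 1.518542440472471
[317.574  177.6018]
[424.6208 154.3089]
[476.5871 125.7486]
[294.0912 125.3864]
```

View pics/w3.png

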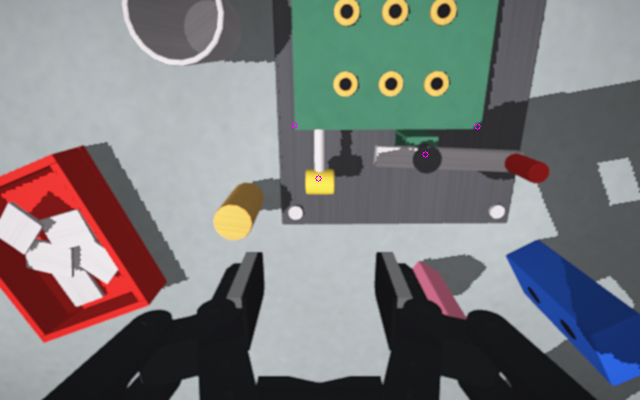

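The latch bar is now at right angles to its old line, nose at (375,157), clear of the lid's edge (row 128). The pin triangulates to a latch angle of 1.52. The knob is at (320,181), 2–3 mm off the prediction, and the offcut at (235,210) is clear of the fingers. Descending on the knob with a small correction.

Request:
carry_out --targets '[[[-0.15,0.15,3,0,0,0,5],[-0.15,0.15,6,0,0,0,5],[-0.15,0.15,9,0,0,0,5],[-0.15,0.15,12,0,0,0,5],[-0.15,0.15,14,0,0,0,5],[-0.15,0.15,15,0,0,0,5],[-0.15,0.15,15,0,0,0,5],[-0.15,0.15,15,0,0,0,5]]]' --force 50

```text
t: 14.42
tcp_pos: [0.4992, 0.1053, 0.0409]
tool_rot: [0.995, -0.099, -0.0, 0.0]
force: [1.1, -0.3, -0.9]
finger_gap: 0.587
gripper_force: 0.0
```

Request:
carry_out --targets '[[[0,0,0,0,0,0,1.5],[0,0,0,0,0,0,1.5],[0,0,0,0,0,0,1.5],[0,0,0,0,0,0,1.5],[0,0,0,0,0,0,1.5],[0,0,0,0,0,0,1.5],[0,0,0,0,0,0,1.5]]]'

```text
t: 15.0
tcp_pos: [0.5004, 0.106, 0.0426]
tool_rot: [0.995, -0.099, 0.002, -0.0]
force: [-1.2, 1.9, 6.5]
finger_gap: 0.259
gripper_force: 49.5
```

```bash
python3 - <<'E'
from h import *
np.set_printoptions(precision=2,suppress=True)
s=manip.sense();print(s["tcp_pos"]*1000,s["gripper_force"])
# pure arc of the knob, rows (x,z cm): tool x = jig x, tool -z = up
for k in range(0,107,6):
    t=np.radians(k);print(k,np.array([16.5*(1-np.cos(t)),-16.5*np.sin(t)]))
E
```

```text
[500.4  105.99  42.57] 49.50578033924103
0 [ 0. -0.]
6 [ 0.09 -1.72]
12 [ 0.36 -3.43]
18 [ 0.81 -5.1 ]
24 [ 1.43 -6.71]
30 [ 2.21 -8.25]
36 [ 3.15 -9.7 ]
42 [  4.24 -11.04]
48 [  5.46 -12.26]
54 [  6.8  -13.35]
60 [  8.25 -14.29]
66 [  9.79 -15.07]
72 [ 11.4  -15.69]
78 [ 13.07 -16.14]
84 [ 14.78 -16.41]
90 [ 16.5 -16.5]
96 [ 18.22 -16.41]
102 [ 19.93 -16.14]
```

The knob is gripped (22 mm, 49.5 N). Swinging the lid.

Request:
carry_out --targets '[[[0.02,0,-0.9,0,0,0,1.5],[0.09,0,-1.7,0,0,0,1.5],[0.36,0,-3.4,0,0,0,1.5],[0.8,0,-5.1,0,0,0,1.5],[1.4,0,-6.7,0,0,0,1.5],[2.2,0,-8.25,0,0,0,1.5],[3.15,0,-9.7,0,0,0,1.5],[4.25,0,-11,0,0,0,1.5],[5.45,0,-12.3,0,0,0,1.5],[6.8,0,-13.35,0,0,0,1.5],[8.25,0,-14.3,0,0,0,1.5]]]'

```text
t: 15.92
tcp_pos: [0.5796, 0.0904, 0.1837]
tool_rot: [0.995, -0.1, -0.001, -0.001]
force: [4.5, 4.9, -14.3]
finger_gap: 0.25
gripper_force: 49.4
```

Request:
carry_out --targets '[[[1.54,0,-0.8,0,0,0,1.5],[3.15,0,-1.4,0,0,0,1.5],[4.8,0,-1.85,0,0,0,1.5],[6.5,0,-2.1,0,0,0,1.5],[8.25,0,-2.2,0,0,0,1.5],[9.97,0,-2.1,0,0,0,1.5],[11,0,-2,0,0,0,1.5],[11.4,0,-1.9,0,0,0,1.5],[11.4,0,-1.9,0,0,0,1.5]]]'

```text
t: 16.67
tcp_pos: [0.6927, 0.0684, 0.204]
tool_rot: [0.995, -0.099, 0.001, -0.002]
force: [2.8, 5.1, 0.5]
finger_gap: 0.214
gripper_force: 48.8
```

Releasing, rising, then checking.

Request:
carry_out --targets '[[[0,0,0,0,0,0,5],[0,0,0,0,0,0,5],[0,0,0,0,0,0,5],[0,0,0,0,0,0,5],[0,0,-2,0,0,0,5],[0,0,-5,0,0,0,5],[0,0,-8,0,0,0,5],[-2,0,-10,0,0,0,5],[-5,0,-12,0,0,0,5],[-8,0,-12,0,0,0,5],[-11,0,-12,0,0,0,5],[-11,0,-12,0,0,0,5]]]'

```text
t: 17.67
tcp_pos: [0.577, 0.0896, 0.3234]
tool_rot: [0.995, -0.099, -0.003, 0.0]
force: [-1.4, -0.3, -0.7]
finger_gap: 0.585
gripper_force: 0.0
```

```bash
python3 - <<'E'
from h import *
s=manip.sense();print(s["t"],s["tcp_pos"],s["force"])
a=cams.snapshot("scene")[130:340,110:430];b=cams.snapshot("side")[130:340,200:520]
cv2.imwrite("pics/f1.png",cv2.resize(np.vstack([a,b]),None,fx=1.4,fy=1.4,interpolation=cv2.INTER_CUBIC)[:,:,::-1])
J=np.array([.5938,.0314,0])
for t in(1.57,1.76,1.85):
    X=J+rz(-.1983)@[.06-.165*np.cos(t),.055,.06+.165*np.sin(t)];print(t,((proj("scene",X)-[110,130])*1.4).round(),((proj("side",X)-[200,-80])*1.4).round())
E
```

```text
17.6667 [0.57701795 0.08962321 0.32337525] [-1.38202012 -0.29607987 -0.65777144]
1.57 [[381.  66.]] [[208. 292.]]
1.76 [[393.  76.]] [[225. 293.]]
1.85 [[398.  83.]] [[232. 295.]]
```

View pics/f1.png

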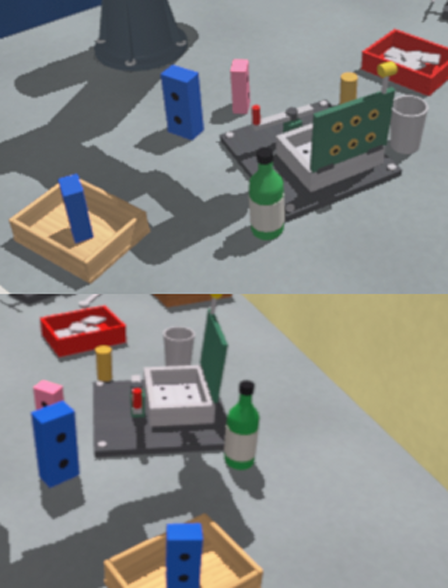

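The block stands upright in the tray, (76,208) in the upper pane. The latch is clear of the lid and the bottle, cup and offcut stand. The knob at (389,69) gives a lid angle of about 1.68, past upright. For margin I'll push it nearer the stop with shut fingers.

Request:
carry_out --targets '[[[0,0,3,0,0,0,0],[0,0,6,0,0,0,0],[0,0,9,0,0,0,0],[0,0,11.5,0,0,0,0],[0,0,11.8,0,0,0,0],[2,0,11.8,0,0,0,0],[4,0,11.8,0,0,0,0],[6,0,11.8,0,0,0,0],[7.5,0,11.8,0,0,0,0],[8.5,0,11.8,0,0,0,0],[9.3,0,11.8,0,0,0,0],[9.8,0,11.8,0,0,0,0]]]'

```text
t: 18.77
tcp_pos: [0.6814, 0.0685, 0.2055]
tool_rot: [0.995, -0.1, 0.0, 0.0]
force: [-1.6, -0.3, -0.1]
finger_gap: 0.001
gripper_force: 0.6
```

Request:
carry_out --targets '[[[0.3,0,0,0,0,0,0],[0.5,0,0,0,0,0,0],[0.5,0,0,0,0,0,0]]]'

```text
t: 19.02
tcp_pos: [0.6853, 0.0679, 0.2053]
tool_rot: [0.995, -0.099, 0.0, 0.0]
force: [-0.0, -0.4, -0.0]
finger_gap: -0.006
gripper_force: 0.0
```

Request:
carry_out --targets '[[[-2,0,0,0,0,0,0],[-5,0,0,0,0,0,0],[-8,0,-2,0,0,0,0],[-10,0,-5,0,0,0,0],[-12,0,-9,0,0,0,0],[-13,0,-12,0,0,0,0],[-13,0,-12,0,0,0,0]]]'

```text
t: 19.6
tcp_pos: [0.5591, 0.0946, 0.3334]
tool_rot: [0.995, -0.099, 0.007, -0.001]
force: [0.9, -0.7, 0.7]
finger_gap: -0.001
gripper_force: 0.0
```

```bash
python3 - <<'E'
from h import *
J=np.array([.5938,.0314,0]);c={}
for n in("scene","side"):
    im=cams.snapshot(n);h=cv2.cvtColor(im,cv2.COLOR_RGB2HSV)
    m=((h[...,0]>22)&(h[...,0]<36)&(h[...,1]>150)&(h[...,2]>70)).astype(np.uint8)
    nn,l,st,ce=cv2.connectedComponentsWithStats(m)
    u0=proj(n,J+rz(-.1983)@[.09,.055,.22])[0]
    print(n,[(st[k].tolist(),ce[k].round(1).tolist()) for k in range(1,nn) if st[k][4]>5 and np.linalg.norm(ce[k]-u0)<25])
for t in(1.57,1.65,1.7,1.76,1.8,1.85):
    X=J+rz(-.1983)@[.06-.165*np.cos(t),.055,.06+.165*np.sin(t)];print(t,proj("scene",X)[0].round(1),proj("side",X)[0].round(1))
E
```

```text
scene [([388, 183, 13, 10, 98], [394.3, 187.5])]
side [([361, 124, 8, 11, 66], [364.6, 128.8])]
1.57 [382.4 177. ] [348.9 128.7]
1.65 [385.8 179.9] [353.8 128.8]
1.7 [388. 182.] [356.9 129. ]
1.76 [390.5 184.6] [360.5 129.4]
1.8 [392.2 186.5] [362.9 129.9]
1.85 [394.3 189.1] [365.8 130.5]
```

The knob is now at lid ≈ 1.83, and the robot is clear of everything. Handing in.

```bash
python3 -c "
from station import sign_off
print(sign_off())"
```

```text
the job is handed in; nothing more can be done
None
```

The job is handed in: the block stands upright in the tray, the latch is clear of the lid at about 1.52, and the lid is open at about 1.83. The bottle, cup and offcut were still standing untouched when last viewed, and it took about 20 s; the verdict was not reported.

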